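# Slide the offcut along the rack and push it into the third gap

## Task

Put the reddish-brown offcut away by touch: with a fingertip run along behind the rack's front rail, sliding the offcut ahead of it from the left end past the first and second gaps until it stands in front of the third gap from the left (a gap lies between two dividers; the open space left of the first divider is not one), then push it lengthwise into that gap, fully home against the back board. Only push it - do not pick it up, do not tip it over, and do not let it go into any other gap - and leave the pale offcut, the pencil, the sanding block and the burl block where they are.

Things in the scene. Friction and masses are not known exactly. Their poses are not given: they have to be found in the camera images.
- rack: Fixed dark wooden sorting rack, 182 mm deep (its x, away from robot), 440 mm long (its y, to the left), yaw within 0.2 rad. Origin: on the bench, mid length. Floor (top of its base board) at z = 12 mm. From front to back, in its x: front rail, open channel (-85 to -3 mm), gaps between dividers (-3 to 75 mm, open in front and above), 12 mm back board, 66 mm high.
- rail (a point): Middle of the top of the rack's low front rail, a pale wood bar along the rack's whole length: 10 mm thick (rack x = -95 to -85 mm), top 20 mm above the bench, 8 mm above the rack's floor. The channel behind it is open at the left end; left of divider_0 it holds only the offcut.
- offcut: Loose reddish-brown sawn block, 34 mm wide, 75 mm long, 34 mm high, 54 g. It starts in the channel, left of divider_0, its length across the channel (3 mm play at each end). Origin: centre of its underside; its y axis along its length (nearly the rack's x), z up. Slides with ordinary wood friction. Against the back board its origin is at rack x = 37 mm.
- divider_0: First from the left of six fixed upright plywood dividers, 9 mm thick (its y), 48 mm high above the rack's floor, from rack x = -3 (rounded edge) to 75 mm. Origin: in its middle plane, on the floor, at rack x = 0; axes as the rack's. Clear gaps between neighbours are 43 to 55 mm wide and differ.
- divider_1: Second from the left of six fixed upright plywood dividers, 9 mm thick (its y), 48 mm high above the rack's floor, from rack x = -3 (rounded edge) to 75 mm. Origin: in its middle plane, on the floor, at rack x = 0; axes as the rack's. Between divider_0 and divider_1 is the first gap from the left.
- divider_2: Third from the left of six fixed upright plywood dividers, 9 mm thick (its y), 48 mm high above the rack's floor, from rack x = -3 (rounded edge) to 75 mm. Origin: in its middle plane, on the floor, at rack x = 0; axes as the rack's. Between divider_1 and divider_2 is the second gap from the left.
- divider_3: Fourth from the left of six fixed upright plywood dividers, 9 mm thick (its y), 48 mm high above the rack's floor, from rack x = -3 (rounded edge) to 75 mm. Origin: in its middle plane, on the floor, at rack x = 0; axes as the rack's. Between divider_2 and divider_3 is the third gap from the left.
- divider_4: Fifth from the left of six fixed upright plywood dividers, 9 mm thick (its y), 48 mm high above the rack's floor, from rack x = -3 (rounded edge) to 75 mm. Origin: in its middle plane, on the floor, at rack x = 0; axes as the rack's. Between divider_3 and divider_4 is the fourth gap from the left.
- divider_5: Sixth from the left of six fixed upright plywood dividers, 9 mm thick (its y), 48 mm high above the rack's floor, from rack x = -3 (rounded edge) to 75 mm. Origin: in its middle plane, on the floor, at rack x = 0; axes as the rack's. Between divider_4 and divider_5 is the fifth gap from the left.
- pale_offcut: Bystander, loose: pale planed block 30 x 92 x 20 mm, already lying lengthwise in the fifth gap and sticking some 15 mm out into the channel. Origin: centre of its underside, its y along its length.
- pencil: Bystander, loose: orange pencil 8 x 162 x 8 mm on the bench in front of the rack. Origin: centre of its underside, its y along its length.
- sanding_block: Bystander, loose: cork sanding block 62 x 106 x 34 mm on the bench, front right. Origin: centre of its underside.
- burl: Bystander, loose: brown wood block 66 x 98 x 40 mm on the bench left of the rack. Origin: centre of its underside.
Things that resemble listed ones, but are neither listed nor needed, are in the scene too. Of the things that look like the offcut, the smallest one is meant.

How it is judged:
By the outcome, as a careful person would: the job done as asked, in the order asked, and still so for the second after the job is handed in, with the robot touching nothing.
It also fails if it takes over 45 s, if anything falls off the work surface, if the arm or the gripper's body presses on something with over 40 N, if the wrist force passes 120 N, or if a joint passes its speed limit or range.

## Robot

A 6-joint arm with a two-finger parallel gripper is mounted at the origin on a cart in front of the work surface, level with it; the furniture and walls round the work are solid. World frame = base frame: x ahead of the robot, y to its left, z up, the work surface at z = 0. Lengths are in m, angles in degrees, forces in N, time in s.
With the tool pointing down it reaches from about 0.4 to 0.825 m from the base axis. Payload 7 kg.
Tool frame: the origin (TCP) lies midway between the tips of the shut fingers; the grasp point (between the pads) lies 19 mm behind it; z points along the fingers, y is the line along which they close (so a half turn about z gives the same grasp; the last joint's range is limited). The gripper opens to 88 mm and grips with 3 to 60 N. Pads are 19 mm wide; open, the fingers measure 130 mm over their backs; the gripper's body (78 mm by 193 mm) begins 47 mm behind the grasp point.
Start: joints at [80.506, 20.546, 0.682, 0, -70.136, -16.507], TCP at [0.296, 0.607, 0.227] pointing down, gripper open.
Joint ranges: [-176.03, 176.03], [-82.01, 121.73], [-58.28, 71.71], [-173.87, 95.51], [-174.79, -0.11], [-173.66, 173.66]. Speed limits (degrees/s): [136.94, 136.94, 172.46, 180, 180, 180].

## Interface

Orientations are given as [roll, pitch, yaw] about the fixed x, y, z axes, in that order (R = Rz(yaw) Ry(pitch) Rx(roll)).
In Python, from plant import telemetry, viewer, workorder gives the robot as it stands. The module is installed in compiled form; this text tells all that it offers.
- The arm moves only by the tool carry_out, never from a script. Its argument "rows" is a list of rows, each a list of 6 numbers: the shift along the tool's x, y, z in m, then the turn, a rotation vector about the tool's x, y, z in rad. In form: [[tx, ty, tz, ax, ay, az], ...]. A call has 1 to 8 rows; each row is the pose to reach, as a shift and turn from the pose commanded when the call began, along the tool's axes at that moment; what a row does not reach only later rows make up. A row lasts 1/8 s, in which the tool goes at most 62.5 mm and 10.7 degrees, less where a joint would pass 70% of its speed; a pose out of reach is approached as far as the arm can. A call with a gripper value outside its range is refused whole. "grip" is the gripper's target within -1 to 1 (fully open at 1, half-way at 0, shut at -1), set as the call begins (left out, the last holds). The fingers move at their own pace and stop on an object; the grip force is fixed at half the most. Time passes only in rows, so rows that repeat a pose let the fingers close. It gives the time, the measured TCP pose, the force, the opening and the grip force at its end, in the units of the state.
- telemetry.get_obs(): the state, without advancing time (a new reading comes with each control period).
- viewer.snapshot(name): name is "scene" or "top" or "wrist"; returns the picture (420x560x3 uint8, red, green, blue); there is no depth.
- viewer.camera_info(name): a dict with "intrinsics" (3x3 intrinsics, pixels), "k1" (the pictures are not rectified: a ray, as slopes to the right and down, at radius r is drawn at 1 + k1 r^2 times it, then the intrinsics apply), "extrinsics" (4x4, takes a point from camera to world coordinates); the wrist camera has in their place "tool_from_camera" (4x4, takes a point from camera to tool coordinates, whose origin is the TCP and whose axes are the flange's). Camera axes: x right, y down, z forward; pixel columns grow to the right and rows downward; lengths in m; the calibration is good to about 2 mm. A picture is of the moment at which its call begins: read the wrist's pose just before it. camera_info takes no time and is no camera call.
- workorder.close_job(): hands the job in; it is judged then, once.
The state is a dict: "clock": time; "joint_pos": joint angles; "qvel": joint speeds; "tau": joint torques, N m; "tool_pos": TCP position; "orientation": TCP orientation; "force": force on the tool from outside, world axes, zero at the start; "moment": the same for the moment, N m; "opening": finger opening in m; "gripper_force": force on a finger pad.
Only numpy, scipy, OpenCV 4.12 (cv2) and the standard library are available. Lean on these libraries where they do the work, as an engineer would, in place of code of your own. Each camera call takes 0.05 s, during which the arm holds its last target. There are 200 camera calls.

## Working session

There is one attempt and no reset: what is moved stays moved. The work goes in short steps, Python scripts to look and compute and a tool call to move; the robot and the scene stay as the last step left them, time stands still between calls to the robot, and variables do not carry over. Pictures are saved under pics/ and viewed, at most 10 in all, crops included, and the job is handed in when it is done.

Besides the shell and the picture viewer there is one more tool, called as a command line: name --pt "numbers of a row" for each row, then --argument value for the rest. carry_out: Moves the arm, as the interface text tells. Its arguments: {"type":"object","properties":{"rows":{"type":"array"},"grip":{"type":"number"}},"required":["rows"]}

```bash
mkdir -p pics
cat > h.py <<'E'
import numpy as np, cv2
from plant import telemetry, viewer, workorder
from scipy.spatial.transform import Rotation as R
def ray(name,uv,T=None):
    c=viewer.camera_info(name);K=np.array(c["intrinsics"]);k=c["k1"]
    E=np.array(c["extrinsics"]) if T is None else T@np.array(c["tool_from_camera"])
    d=np.array([(uv[0]-K[0,2])/K[0,0],(uv[1]-K[1,2])/K[1,1]]);s=d.copy()
    for _ in range(30): s=d/(1+k*(s@s))
    return E[:3,3],E[:3,:3]@np.array([s[0],s[1],1])
def onz(name,uv,z,T=None):
    o,d=ray(name,uv,T);return o+d*(z-o[2])/d[2]
def toolT():
    o=telemetry.get_obs();T=np.eye(4);T[:3,:3]=R.from_euler('xyz',o["orientation"],degrees=True).as_matrix();T[:3,3]=o["tool_pos"];return T
def snap(n,f):
    im=viewer.snapshot(n);cv2.imwrite(f,im[:,:,::-1]);return im
E
python3 - <<'E'
from h import *
print(telemetry.get_obs())
snap("top","pics/top.png");snap("scene","pics/scene.png")
for n in("top","scene"):print(viewer.camera_info(n))
E
```

```text
{'clock': 0.0, 'joint_pos': array([ 8.05046373e+01,  2.05907929e+01,  6.33359686e-01, -2.15695764e-02,
       -7.01352973e+01, -1.65067333e+01]), 'qvel': array([ 0.01210073, -0.01801066, -0.06457726,  0.06882891,  0.05572413,
        0.07352508]), 'tau': array([-7.61769461e-04, -5.82721603e+01,  2.93061626e+01,  6.99701920e+00,
        6.94390954e-03, -1.63977584e-04]), 'tool_pos': array([0.2957248 , 0.60622094, 0.22562223]), 'orientation': array([ 1.79905330e+02, -6.90901625e-03, -2.60094361e+01]), 'force': array([-0.31668683,  0.25100406,  0.20643668]), 'moment': array([ 0.01272748,  0.01766517, -0.01569089]), 'gripper_force': 0.0, 'opening': 0.08759356943695563}
{'intrinsics': array([[505.2375995 ,   0.        , 279.04389291],
       [  0.        , 505.2375995 , 203.65123238],
       [  0.        ,   0.        ,   1.        ]]), 'k1': 0.037204256098918115, 'extrinsics': array([[ 0.23977843, -0.8418749 ,  0.48348005, -0.41616693],
       [-0.97081204, -0.21074867,  0.11449443, -0.11775206],
       [ 0.00550279, -0.49682155, -0.86783528,  1.71962129],
       [ 0.        ,  0.        ,  0.        ,  1.        ]])}
{'intrinsics': array([[533.52747742,   0.        , 274.65970605],
       [  0.        , 533.52747742, 210.57549445],
       [  0.        ,   0.        ,   1.        ]]), 'k1': -0.1731610397442515, 'extrinsics': array([[ 0.71680758, -0.49904527,  0.48697097, -0.30112725],
       [-0.6970965 , -0.4972739 ,  0.5165028 , -0.76646374],
       [-0.01560033, -0.70969887, -0.70433241,  1.23080662],
       [ 0.        ,  0.        ,  0.        ,  1.        ]])}
```

View pics/top.png

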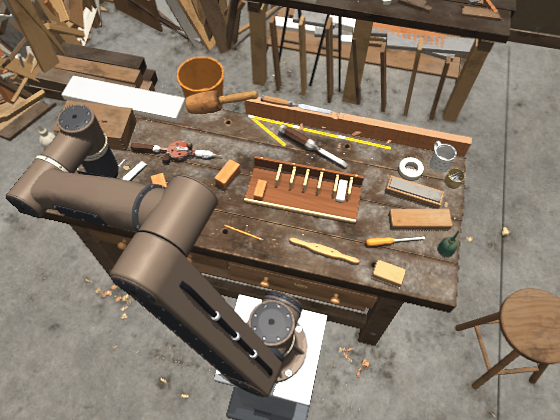

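View pics/scene.png

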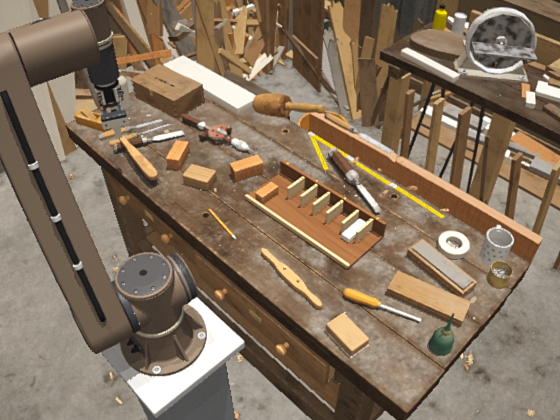

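The pictures show the rack: in top, its rail runs from about (246,203) to (356,218), and in scene from (247,197) to (350,263). The offcut stands in the channel at top (260,188) and scene (267,190). The pale offcut is at top (342,190). I'll enlarge both.

Run:
```python
import cv2,numpy as np
a=cv2.imread("pics/top.png")[150:225,235:370];b=cv2.imread("pics/scene.png")[155:275,240:390]
a=cv2.resize(a,None,fx=5,fy=5,interpolation=3);b=cv2.resize(b,None,fx=5,fy=5,interpolation=3)
cv2.imwrite("pics/a.png",a);cv2.imwrite("pics/b.png",b)
```

```text
(no output)
```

View pics/a.png

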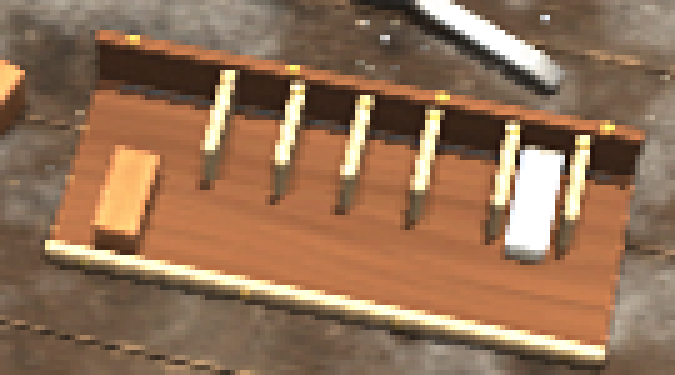

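View pics/b.png

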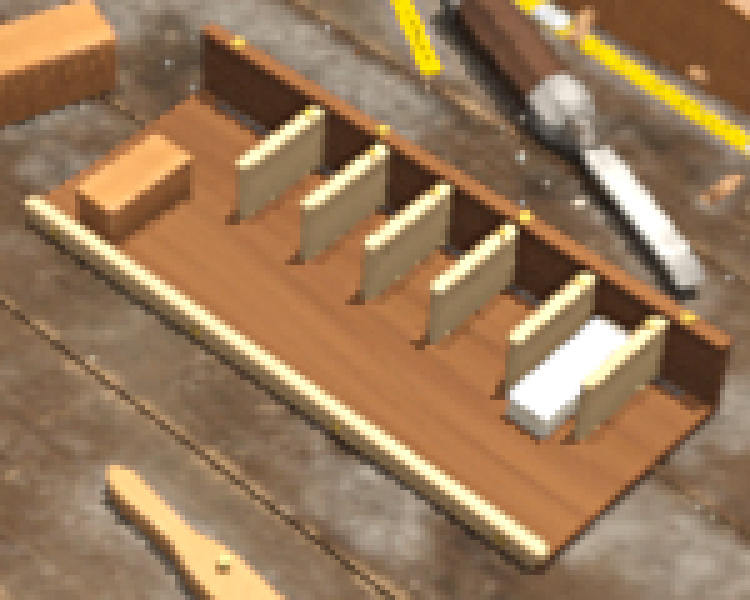

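```bash
cat > m.py <<'E'
from h import *
A=lambda u,v:(235+(u-2)/5,150+(v-2)/5); B=lambda u,v:(240+(u-2)/5,155+(v-2)/5)
P={}
for n,f,rl,fr,bk,oc in (("top",A,[(47,247),(605,353)],[(211,152),(281,163),(350,175),(420,188),(499,205),(572,220)],[(230,72),(297,84),(366,97),(434,112),(513,124),(583,138)],[(110,147),(159,154),(141,238),(94,230)]),
 ("scene",B,[(33,203),(545,552)],[(241,165),(305,202),(368,243),(434,290),(513,337),(585,383)],[(318,113),(382,150),(445,188),(513,230),(589,278),(660,322)],[(147,137),(192,157),(119,210),(77,190)])):
  q=lambda L,z:np.array([onz(n,f(*p),z)[:2] for p in L])
  r=q(rl,.02);d=r[0]-r[1];yaw=np.arctan2(-d[0],d[1]);print(n,"rail",r.round(4).tolist(),np.linalg.norm(d).round(4),"yaw",yaw.round(4))
  c,s=np.cos(yaw),np.sin(yaw);M=np.array([[c,s],[-s,c]]);mid=r.mean(0)
  tr=lambda X:((X-mid)@M.T+[-.09,0]).round(4).tolist()
  print("origin",mid+M.T@[.09,0])
  print(" front",tr(q(fr,.06)));print(" back",tr(q(bk,.06)));print(" off",tr(q(oc,.046)))
E
python3 m.py; python3 -c "
from h import *
print(viewer.camera_info('wrist'))"
```

```text
top rail [[0.5178, 0.2439], [0.531, -0.1935]] 0.4376 yaw 0.0301
origin [0.61437924 0.02789143]
 front [[-0.002, 0.1073], [-0.0002, 0.0521], [0.0005, -0.0023], [0.0004, -0.0572], [-0.0018, -0.1192], [-0.0031, -0.1759]]
 back [[0.0746, 0.1085], [0.0747, 0.0544], [0.0743, -0.0011], [0.0718, -0.0559], [0.0739, -0.1182], [0.0727, -0.1736]]
 off [[-0.0057, 0.1876], [-0.0038, 0.1486], [-0.0812, 0.1451], [-0.082, 0.1821]]
scene rail [[0.5198, 0.2405], [0.5312, -0.1941]] 0.4347 yaw 0.0261
origin [0.61544855 0.02557547]
 front [[0.0001, 0.1124], [0.0027, 0.0584], [0.002, 0.004], [-0.0014, -0.0536], [0.0009, -0.1149], [0.0008, -0.1708]]
 back [[0.0727, 0.1104], [0.0742, 0.0553], [0.0746, 0.0016], [0.0743, -0.0551], [0.0733, -0.1171], [0.0731, -0.1728]]
 off [[-0.0115, 0.1875], [-0.0052, 0.1519], [-0.0744, 0.1507], [-0.0798, 0.1843]]
{'intrinsics': array([[359.56878527,   0.        , 284.4234036 ],
       [  0.        , 359.56878527, 210.16986599],
       [  0.        ,   0.        ,   1.        ]]), 'k1': -0.08595319793534076, 'tool_from_camera': array([[-3.54326973e-05, -9.60449485e-01, -2.78454278e-01,
         7.48656786e-02],
       [ 9.99999744e-01,  1.64813262e-04, -6.95724635e-04,
        -3.46049304e-04],
       [ 7.14101326e-04, -2.78454231e-01,  9.60449234e-01,
        -1.58920594e-01],
       [ 0.00000000e+00,  0.00000000e+00,  0.00000000e+00,
         1.00000000e+00]])}
```

```bash
cat >> h.py <<'E'
YAW=.028;ORG=np.array([.615,.0265])
def plan(rx,ry,z,yawdeg=np.degrees(YAW)-90):
    T=toolT();c,s=np.cos(YAW),np.sin(YAW);t=np.r_[ORG+[c*rx-s*ry,s*rx+c*ry],z]
    G=R.from_euler('xyz',[180,0,yawdeg],degrees=True)
    print("shift",(T[:3,:3].T@(t-T[:3,3])).round(4),"turn",(R.from_matrix(T[:3,:3]).inv()*G).as_rotvec().round(4),"world",t.round(4))
def rackpos():
    p=np.array(telemetry.get_obs()["tool_pos"]);c,s=np.cos(YAW),np.sin(YAW);d=p[:2]-ORG
    return np.r_[c*d[0]+s*d[1],-s*d[0]+c*d[1],p[2]].round(4)
E
python3 -c "
from h import *
plan(-.044,.2145,.15)"
```

```text
shift [0.4027 0.2113 0.0761] turn [ 1.3000e-03 -9.0000e-04  1.0889e+00] world [0.565  0.2397 0.15  ]
```

carry_out --pt "0.05 0.026 0.0 0 0 0.14" --pt "0.1 0.052 0.0 0 0 0.28" --pt "0.15 0.08 0.0 0 0 0.42" --pt "0.2 0.106 0.01 0 0 0.56" --pt "0.25 0.132 0.025 0 0 0.7" --pt "0.3 0.158 0.04 0 0 0.84" --pt "0.35 0.185 0.055 0 0 0.98" --pt "0.403 0.211 0.076 0 0 1.089" --grip -1

```text
clock: 1.1
tool_pos: [0.5665, 0.2391, 0.1505]
orientation: [-180.0, 0.0, -88.6]
force: [0.9, 0.8, 0.8]
opening: 0.0131
gripper_force: 0.0
```

carry_out --pt "0 0 0 0 0 0" --pt "0 0 0 0 0 0" --pt "0 0 0 0 0 0" --pt "0 0 0 0 0 0"

```text
clock: 1.6
tool_pos: [0.5652, 0.2417, 0.1512]
orientation: [-180.0, 0.0, -88.3]
force: [0.3, -0.2, 0.5]
opening: 0.0004
gripper_force: 0.0
```

```bash
python3 -c "
from h import *
print(rackpos(),telemetry.get_obs()); np.save('T1.npy',toolT()); snap('wrist','pics/w1.png')
plan(-.044,.2145,.15);plan(-.044,.2145,.03)"
```

```text
[-0.0438  0.2165  0.1512] {'clock': 1.6, 'joint_pos': array([ 4.13340350e+01,  1.81761570e+01, -1.31657971e+01, -7.93235814e-04,
       -5.86006587e+01, -3.96137210e+01]), 'qvel': array([-0.13124389,  0.03371847, -0.10657477, -0.03522833, -0.07597402,
       -0.00802688]), 'tau': array([-2.29483307e-01, -5.21203637e+01,  2.65668315e+01,  6.35560021e+00,
       -2.26255471e-02,  4.34083158e-04]), 'tool_pos': array([0.56517322, 0.24168154, 0.1511992 ]), 'orientation': array([-1.79956223e+02,  3.71124024e-02, -8.82800847e+01]), 'force': array([ 0.26071046, -0.19534718,  0.45586134]), 'moment': array([ 0.05067767, -0.06904263,  0.01625113]), 'gripper_force': 0.0, 'opening': 0.0004362204600406754}
shift [0.0019 0.0002 0.0011] turn [-0.0007  0.0006  0.0019] world [0.565  0.2397 0.15  ]
shift [0.002  0.0003 0.1211] turn [-0.0007  0.0006  0.0019] world [0.565  0.2397 0.03  ]
```

View pics/w1.png

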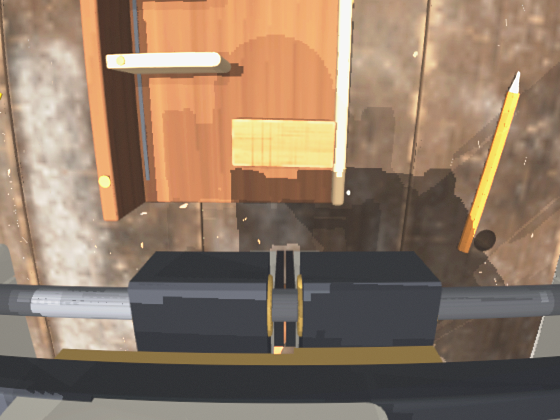

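The wrist view shows the offcut's top at (232–335, 119–168), the rail at u≈340 ending at (338,204), divider_0's top from (108,61) to (228,62), and the narrow shut fingertips at (286,246). I'll check these against the first estimate.

```bash
python3 -c "
from h import *
T=np.load('T1.npy');c,s=np.cos(YAW),np.sin(YAW)
def q(u,v,z):
    d=onz('wrist',(u,v),z,T)[:2]-ORG;return np.round([c*d[0]+s*d[1],-s*d[0]+c*d[1]],4)
print('off',[q(*p,.046) for p in((232,119),(335,121),(335,168),(232,168))])
print('rail',[q(*p,.02) for p in((345,0),(338,200))]);print('div0',[q(*p,.06) for p in((120,62),(222,62))])
"
```

```text
off [array([-0.006 ,  0.1506]), array([-0.0799,  0.1518]), array([-0.0812,  0.1859]), array([-0.0048,  0.1861])]
rail [array([-0.0882,  0.0642]), array([-0.0884,  0.2172])]
div0 [array([0.0663, 0.1117]), array([-0.0025,  0.1132])]
```

carry_out --pt "0.002 0 0.03 0 0 0.002" --pt "0.002 0 0.07 0 0 0.002" --pt "0.002 0 0.105 0 0 0.002" --pt "0.002 0 0.125 0 0 0.002" --pt "0.002 0 0.125 0 0 0.002" --pt "0.002 0 0.125 0 0 0.002" --grip -0.32

```text
clock: 2.4
tool_pos: [0.5661, 0.2392, 0.0267]
orientation: [-179.9, 0.0, -88.5]
force: [1.4, -0.5, 0.7]
opening: 0.0299
gripper_force: 0.0
```

carry_out --pt "0.004 0 0 0 0 0" --pt "0.01 0 0 0 0 0" --pt "0.017 0 0 0 0 0" --pt "0.025 0 0 0 0 0" --pt "0.034 0 0 0 0 0" --pt "0.043 0 0 0 0 0" --pt "0.052 0 0 0 0 0" --pt "0.06 0 0 0 0 0"

```text
clock: 3.4
tool_pos: [0.5672, 0.1778, 0.0256]
orientation: [180.0, -0.0, -88.5]
force: [-0.1, 0.6, 0.4]
opening: 0.0302
gripper_force: 0.3
```

```bash
python3 -c "
from h import *
o=telemetry.get_obs();print(rackpos(),o['force'],o['moment'],o['opening'],o['orientation']);np.save('T2.npy',toolT());snap('wrist','pics/w2.png')
plan(-.044,-.001,.026)"
```

```text
[-0.0436  0.1526  0.0256] [-0.05713659  0.58639614  0.3736216 ] [ 0.29500423 -0.06294062  0.03001443] 0.030158629228462835 [ 1.79999255e+02 -1.23422743e-03 -8.85192175e+01]
shift [ 0.1528 -0.0003 -0.0004] turn [ 0.0006 -0.0003 -0.0026] world [0.571  0.0243 0.026 ]
```

View pics/w2.png

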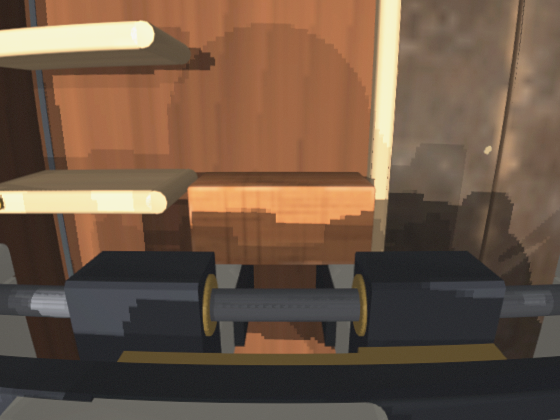

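The offcut (190–372, 180–262) slides squarely ahead of the two fingertips. The dividers are to the left of it and the rail to its right.

carry_out --pt "0.006 0 0 0 0 0" --pt "0.014 0 0 0 0 0" --pt "0.023 0 0 0 0 0" --pt "0.032 0 0 0 0 0" --pt "0.041 0 0 0 0 0" --pt "0.05 0 0 0 0 0" --pt "0.059 0 0 0 0 0" --pt "0.068 0 0 0 0 0"

```text
clock: 4.45
tool_pos: [0.5689, 0.1099, 0.0256]
orientation: [-180.0, 0.0, -88.5]
force: [0.9, 0.1, -0.8]
opening: 0.0299
gripper_force: 0.1
```

carry_out --pt "0.01 0 0 0 0 0" --pt "0.019 0 0 0 0 0" --pt "0.028 0 0 0 0 0" --pt "0.037 0 0 0 0 0" --pt "0.046 0 0 0 0 0" --pt "0.055 0 0 0 0 0" --pt "0.062 0 0 0 0 0" --pt "0.067 0 0 0 0 0"

```text
clock: 5.45
tool_pos: [0.5707, 0.0431, 0.0256]
orientation: [-180.0, 0.0, -88.5]
force: [-0.4, -0.9, -0.0]
opening: 0.0296
gripper_force: 0.1
```

carry_out --pt "0.002 0 0 0 0 0" --pt "0.002 0 0 0 0 0"

```text
clock: 5.7
tool_pos: [0.5707, 0.0415, 0.0256]
orientation: [-180.0, -0.0, -88.5]
force: [0.6, 0.8, 0.0]
opening: 0.0299
gripper_force: 0.0
```

```bash
python3 -c "
from h import *
o=telemetry.get_obs();print(rackpos(),o['force'],o['moment'],o['opening'],o['orientation']);np.save('T3.npy',toolT());snap('wrist','pics/w3.png')
plan(-.044,-.001,.026)"
```

```text
[-0.0438  0.0162  0.0256] [0.60359126 0.75381237 0.02760549] [ 0.09065272 -0.08029803 -0.03213689] 0.029859982289661066 [-1.79999837e+02 -2.60871251e-03 -8.85147436e+01]
shift [ 0.0173  0.0001 -0.0004] turn [-0.     -0.     -0.0019] world [0.571  0.0243 0.026 ]
```

View pics/w3.png

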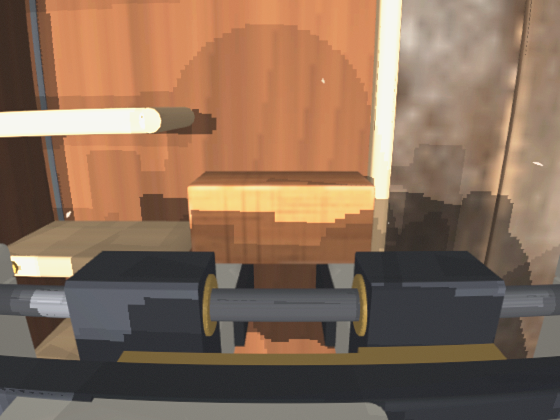

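```bash
python3 -c "
from h import *
T=np.load('T3.npy');c,s=np.cos(YAW),np.sin(YAW)
def q(u,v,z):
    d=onz('wrist',(u,v),z,T)[:2]-ORG;return np.round([c*d[0]+s*d[1],-s*d[0]+c*d[1]],4)
print('off top lead',q(195,182,.046),q(368,182,.046),'trail',q(195,262,.046))
print('div front',q(148,108,.06),q(148,133,.06),'near',q(40,257,.06),q(40,276,.06),'rail',q(386,100,.02))
"
```

```text
off top lead [-0.0086 -0.0299] [-0.0769 -0.0297] trail [-0.0061  0.0044]
div front [ 0.0023 -0.0585] [ 0.0031 -0.0501] near [ 0.0522 -0.0033] [0.0541 0.0049] rail [-0.0891 -0.0615]
```

carry_out --pt "0.005 0 0 0 0 0" --pt "0.01 0 0 0 0 0" --pt "0.0145 0 0 0 0 0" --pt "0.0145 0 0 0 0 0" --pt "0.0145 0 0 0 0 0" --pt "0.009 0 0 0 0 0" --pt "-0.003 0 0 0 0 0" --pt "-0.003 0 0 0 0 0"

```text
clock: 6.75
tool_pos: [0.5708, 0.0457, 0.0257]
orientation: [-180.0, 0.0, -88.4]
force: [-0.5, 0.6, 0.5]
opening: 0.0297
gripper_force: 0.0
```

carry_out --pt "0 0 -0.03 0 0 0" --pt "0 0 -0.07 0 0 0" --pt "0 0 -0.11 0 0 0" --pt "0 0 -0.12 0 0 0" --pt "0 0 -0.12 0 0 0" --grip -1

```text
clock: 7.38
tool_pos: [0.5707, 0.0448, 0.146]
orientation: [-179.9, 0.0, -88.5]
force: [0.0, 0.0, -1.1]
opening: 0.0005
gripper_force: 0.0
```

```bash
python3 -c "
from h import *
print(rackpos());np.save('T4.npy',toolT());snap('wrist','pics/w4.png')
plan(-.125,-.027,.146);plan(-.125,-.027,.03)"
```

```text
[-0.0437  0.0195  0.146 ]
shift [ 0.0465  0.0805 -0.001 ] turn [ 0.0007  0.0002 -0.0021] world [ 0.4908 -0.004   0.146 ]
shift [0.0465 0.0805 0.115 ] turn [ 0.0007  0.0002 -0.0021] world [ 0.4908 -0.004   0.03  ]
```

View pics/w4.png

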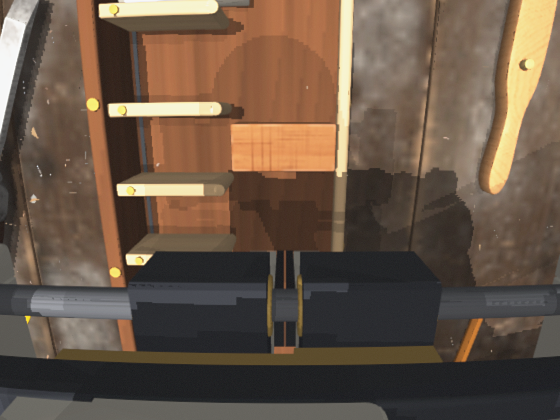

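```bash
python3 -c "
from h import *
T=np.load('T4.npy');c,s=np.cos(YAW),np.sin(YAW)
def q(u,v,z):
    d=onz('wrist',(u,v),z,T)[:2]-ORG;return np.round([c*d[0]+s*d[1],-s*d[0]+c*d[1]],4)
print('off',[q(*p,.046) for p in((232,124),(335,124),(335,171),(232,171))])
print('div3',q(215,103,.06),q(215,116,.06),'div2',q(215,183,.06),q(215,195,.06),'rail',q(346,50,.02),'shave',q(482,190,.02))
"
```

```text
off [array([-0.0068, -0.0433]), array([-0.0794, -0.0431]), array([-0.0805, -0.0095]), array([-0.0055, -0.0097])]
div3 [ 0.002  -0.0576] [ 0.0024 -0.0492] div2 [ 0.0047 -0.0037] [0.0051 0.0049] rail [-0.0896 -0.0963] shave [-0.2085  0.0104]
```

carry_out --pt "0.015 0.026 0 0 0 0" --pt "0.03 0.053 0 0 0 0" --pt "0.046 0.08 0 0 0 -0.002" --pt "0.046 0.08 0.02 0 0 -0.002" --pt "0.046 0.08 0.06 0 0 -0.002" --pt "0.046 0.08 0.1 0 0 -0.002" --pt "0.046 0.08 0.113 0 0 -0.002" --pt "0.046 0.08 0.113 0 0 -0.002"

```text
clock: 8.43
tool_pos: [0.4911, -0.0039, 0.0317]
orientation: [179.8, -0.1, -88.4]
force: [1.3, 0.5, 0.0]
opening: 0.0003
gripper_force: 0.0
```

```bash
python3 -c "
from h import *
print(rackpos(),telemetry.get_obs()['force'])
plan(-.05,-.0265,.033);plan(-.008,-.0265,.033)"
```

```text
[-0.1247 -0.0269  0.0317] [1.2718515  0.47788198 0.03079979]
shift [-0.0004 -0.0747 -0.0016] turn [ 0.0029 -0.0012  0.0001] world [ 0.5658 -0.0014  0.033 ]
shift [-0.0004 -0.1167 -0.0017] turn [ 0.0029 -0.0012  0.0001] world [ 6.077e-01 -2.000e-04  3.300e-02]
```

Push towards the back board (tool −y), gently, in steps.

carry_out --pt "0 -0.01 -0.001 0 0 0" --pt "0 -0.02 -0.001 0 0 0" --pt "0 -0.029 -0.001 0 0 0" --pt "0 -0.037 -0.001 0 0 0" --pt "0 -0.045 -0.001 0 0 0" --pt "0 -0.053 -0.001 0 0 0" --pt "0 -0.061 -0.001 0 0 0" --pt "0 -0.066 -0.001 0 0 0"

```text
clock: 9.43
tool_pos: [0.5584, -0.0017, 0.0335]
orientation: [180.0, -0.0, -88.4]
force: [-1.4, -0.8, 0.2]
opening: 0.0008
gripper_force: 0.3
```

```bash
python3 -c "
from h import *
o=telemetry.get_obs();print(rackpos(),o['force'],o['moment']);np.save('T5.npy',toolT());snap('wrist','pics/w5.png')
plan(-.02,-.0265,.033);plan(-.008,-.0265,.033)"
```

```text
[-0.0574 -0.0266  0.0335] [-1.3632366  -0.77525878  0.18474375] [0.02390033 0.23378999 0.00280267]
shift [ 0.     -0.0369  0.0005] turn [-0.0004 -0.0001  0.0001] world [ 5.957e-01 -5.000e-04  3.300e-02]
shift [ 0.     -0.0489  0.0005] turn [-0.0004 -0.0001  0.0001] world [ 6.077e-01 -2.000e-04  3.300e-02]
```

View pics/w5.png

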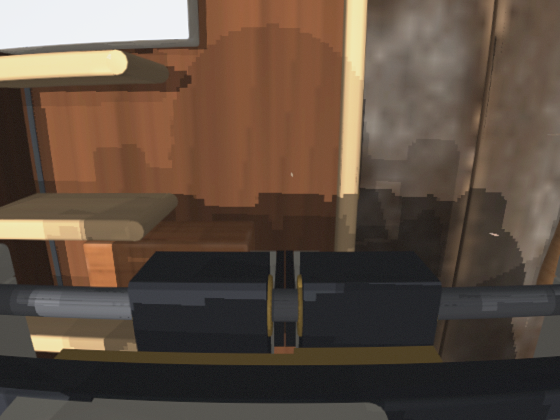

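The offcut is in the gap: its dark top runs from (90,245) to (255,222), between divider_3 at (140,230) and divider_2 below at (60,335). I'll keep pushing until it meets the back board.

carry_out --pt "0 -0.007 0 0 0 0" --pt "0 -0.014 0 0 0 0" --pt "0 -0.021 0 0 0 0" --pt "0 -0.027 0 0 0 0" --pt "0 -0.033 0 0 0 0" --pt "0 -0.037 0 0 0 0"

```text
clock: 10.22
tool_pos: [0.5952, -0.0007, 0.0336]
orientation: [180.0, -0.0, -88.4]
force: [-0.5, -0.3, 0.4]
opening: -0.0002
gripper_force: 0.2
```

carry_out --pt "0 -0.002 0 0 0 0" --pt "0 -0.004 0 0 0 0" --pt "0 -0.006 0 0 0 0"

```text
clock: 10.6
tool_pos: [0.6008, -0.0005, 0.0336]
orientation: [180.0, -0.0, -88.4]
force: [-2.3, 1.5, 0.9]
opening: 0.0004
gripper_force: 2.5
```

```bash
python3 -c "
from h import *
o=telemetry.get_obs();print(rackpos(),o['force'],o['moment'],o['gripper_force'])"
```

```text
[-0.015  -0.0266  0.0336] [-2.30437218  1.4696503   0.85353909] [0.40183944 1.53829538 0.04494049] 2.539186638314277
```

carry_out --pt "0 -0.0005 0 0 0 0" --pt "0 -0.001 0 0 0 0" --pt "0 -0.001 0 0 0 0"

```text
clock: 10.98
tool_pos: [0.6008, -0.0005, 0.0335]
orientation: [179.9, -0.0, -88.4]
force: [-3.5, 0.8, 4.3]
opening: 0.0007
gripper_force: 2.5
```

carry_out --pt "0 -0.0005 0 0 0 0" --pt "0 -0.001 0 0 0 0" --pt "0 -0.001 0 0 0 0"

```text
clock: 11.35
tool_pos: [0.6008, -0.0006, 0.0335]
orientation: [179.8, -0.0, -88.4]
force: [-9.1, 2.0, 5.9]
opening: 0.0003
gripper_force: 4.2
```

It has stalled with the force rising, so I'll back off, lift and look.

carry_out --pt "0 0.01 0 0 0 0" --pt "0 0.035 0 0 0 0" --pt "0 0.035 -0.04 0 0 0" --pt "0 0.035 -0.09 0 0 0" --pt "-0.04 0.035 -0.12 0 0 0" --pt "-0.09 0.035 -0.12 0 0 0" --pt "-0.1 0.035 -0.12 0 0 0" --pt "-0.1 0.035 -0.12 0 0 0"

```text
clock: 12.35
tool_pos: [0.5649, 0.0991, 0.1535]
orientation: [-180.0, 0.0, -88.3]
force: [-0.3, -0.5, -0.4]
opening: 0.0006
gripper_force: 0.0
```

```bash
python3 -c "
from h import *
print(rackpos());np.save('T6.npy',toolT());a=snap('wrist','pics/w6.png')
cv2.imwrite('pics/w6s.png',cv2.resize(a[:260,60:400,::-1],None,fx=2.2,fy=2.2))"
```

```text
[-0.0481  0.0739  0.1535]
```

View pics/w6s.png

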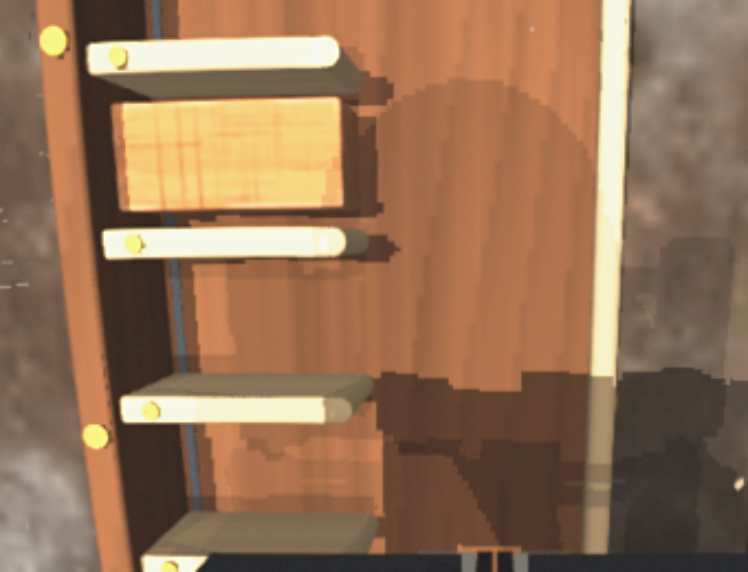

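The offcut stands upright between the third and fourth dividers (crop (113–343, 100–210)), which is the third gap. I'll check that it is fully home.

```bash
python3 -c "
from h import *
T=np.load('T6.npy');c,s=np.cos(YAW),np.sin(YAW)
def q(u,v,z):
    d=onz('wrist',(60+u/2.2,v/2.2),z,T)[:2]-ORG;return np.round([c*d[0]+s*d[1],-s*d[0]+c*d[1]],4)
print('off',[q(*p,.046) for p in((343,98),(343,208),(120,210),(112,103))])
print('div tips',q(358,243,.06),q(338,52,.06),q(350,411,.06),'board front top',q(78,150,.066),q(94,345,.066),'rail',q(612,150,.02),q(603,330,.02))"
```

```text
off [array([-0.0003, -0.043 ]), array([ 0.001 , -0.0092]), array([ 0.0754, -0.0099]), array([ 0.0748, -0.0435])]
div tips [-0.0059  0.0018] [-0.0018 -0.0538] [-0.001   0.0551] board front top [ 0.0776 -0.0272] [0.0794 0.0321] rail [-0.0893 -0.0298] [-0.0883  0.0333]
```

```bash
python3 -c "
from h import *
print(workorder.close_job())"
```

```text
the job is handed in; nothing more can be done
None
```

The offcut is upright in the third gap and was pushed until it stalled at about 9 N, which I take as home against the back board (the last picture puts it within about 2 mm). It was only pushed, with the two fingertips held about 30 mm apart along the channel; I steered clear of the bystanders but did not check them again before handing in at about 12.4 s.

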